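Seat the ticket holder in the repair rack's rail and hold it while the cement grips

TASK

A pair of repaired shoes stands on the low rack waiting for its owner: take the ticket holder out of the kerfed wooden block and push its tongue straight down behind the lip of the ticket rail along the rack's front edge, centred in front of that pair, with the ticket facing out towards the robot. Go by feel, past the drag of the rail's spring strip, until the tongue is fully home on the bed of the rail. There is fresh cement on the bed, so press firmly but without forcing it, and finish with the gripper still holding it pressed down there, not letting go; leave everything else on the rack and bench alone.

Things in the scene. Friction and masses are not known exactly. Their poses are not given: they have to be found in the camera images.
- holder: Grey plastic ticket holder, 45 g, upright: tongue 4 mm thick (x), 62 wide (y), 30 tall (z); on it, centred, a card frame 9 mm thick, 62 wide, 42 tall (72 mm tall in all). Origin: centre of the tongue's foot. z up; the paper ticket is on the -x side. Starts loose in the block's kerf, foot 16 mm above the bench, ticket towards the robot; it may lean 0.1 rad and lifts straight out.
- ticket (a point): Centre of the ticket face of the holder: on its front (-x) face, 51 mm above the foot, 4.5 mm ahead of the holder's middle plane.
- block: Beech block fixed to the bench, 70 (x) x 90 (y) x 36 mm tall, a saw kerf along y through its middle: 6 mm wide, 20 mm deep (kerf floor 16 mm above the bench). Origin: centre of its underside. The holder stands in the kerf, its axes along the block's.
- rack: Low wooden rack, fixed to the bench: board 270 deep (x), 530 wide (y), top 100 mm above the bench. Origin: centre of its underside; front edge faces -x. Along that whole edge runs an aluminium ticket rail, a channel 8 mm wide behind an upright lip, open upwards; the lip's flared top ends 104 mm above the bench, so the mouth is 13 mm wide, from about 15 mm ahead to 2 mm ahead of the board.
- rail (a point): Point on the rail's bed at mid-width of the rack, 78 mm above the bench, 26 mm below the flared lip's top, in the middle plane of a seated tongue (it lies against the lip). Axes as the rack's: x into the rack, y along the rail, z up. The holder's origin is on this y line (x = 0, z = 0) when fully home, tongue along y; the frame is then 4 mm above the lip.
- rail_bed: Black rubber bed at the bottom of the rail, fixed in the rack, top 78 mm above the bench: a hard stop. Above it, in the channel, a sprung steel strip on the board side, sloped at its top, presses a tongue against the lip with about 4 N: 1 to 5 N of drag over the last 20 mm of the way down. Origin: that of the rack.
- shoes: The repaired pair of low leather shoes, side by side as one piece (a rubber band holds them), 225 long (x), 150 wide (y), up to 54 mm high, loose on the rack at its left, middle or right, toes to the front edge. Origin: under the pair, on its centre line, 40 mm behind the toe tips.
- shoe_front (a point): Between the toes of the pair: its front end on its centre line, at sole height, 40 mm ahead (-x) of the pair's origin, about 45 mm behind the rack's front edge. The holder belongs straight in front of this point (same y in the rack's frame).
- cement_tin: Bystander: a closed tin, 72 mm across, 75 mm high, loose on the rack. Origin: centre of its underside.
- tack_box: Bystander: an open wooden box of tacks and heel pieces, 110 x 85 x 42 mm, loose on the rack. Origin: centre of its underside.
- hammer: Bystander: a shoemaker's hammer, 260 mm long, lying on the bench to the robot's right. Origin: middle of its length, at the underside.
There are look-alikes about, which are no part of the job. There is more than one size of the holder; the one meant has the size given above. Leave any turquoise look-alike of the block alone.

How it is judged:
By the outcome, as a careful person would: the job done as asked, in the order asked, and still so for the second after the job is handed in, while the arm keeps its last pose, push and grip.
It also fails if it takes over 45 s, if anything falls off the work surface, if the arm or the gripper's body presses on something with over 40 N, if the wrist force passes 120 N, or if a joint passes its speed limit or range.

ROBOT

A 6-joint arm with a two-finger parallel gripper is mounted at the origin on the work surface. World frame = base frame: x ahead of the robot, y to its left, z up, the work surface at z = 0. Lengths are in m, angles in rad, forces in N, time in s.
With the tool pointing down it reaches from about 0.225 to 0.875 m from the base axis. Payload 3.4 kg.
Tool frame: the origin (TCP) lies at the centre of the arm's flange, where the gripper is bolted on; the fingertips stand 173 mm ahead of it and the grasp point (between the pads) lies 155 mm ahead of it; z points along the fingers, y is the line along which they close (so a half turn about z gives the same grasp; the last joint's range is limited). The gripper opens to 85 mm and grips with 20 to 120 N. Pads are 22 mm wide; open, the fingers measure 114 mm over their backs; the gripper's body (76 mm by 85 mm) begins 54 mm behind the grasp point. The pads swing forward as they close: fully open they stand 13 mm farther back than shut.
Start: joints at [-1.268, 0.276, 1.505, -0, 1.361, -0.121], TCP at [0.236, -0.524, 0.405] pointing down, gripper open.
Joint ranges: [-2.89, 2.89], [-0.75, 2.08], [0.22, 2.7], [-1.18, 4.32], [0.11, 2.71], [-2.7, 2.7]. Speed limits (rad/s): [2.57, 2.57, 3.14, 3.14, 3.14, 3.14].

INTERFACE

Orientations are given as a rotation vector (axis times angle).
In Python, from cell import r gives the robot as it stands.
- The arm moves only by the shell command python3 -m handwheel 'ROWS' [FORCE]. ROWS is JSON, a list of rows, each a list of 5 numbers: the opening, from 0 (shut) to 1 (fully open), then the shift along the tool's x, y, z in cm, then the turn about the tool's z in degrees. A call has 1 to 10 rows; each row is the pose to reach, as a shift and turn from the pose commanded when the call began, along the tool's axes at that moment; what a row does not reach only later rows make up. A row lasts 1/12 s, in which the tool goes at most 41.7 mm and 7.16 degrees, less where a joint would pass 70% of its speed; a pose out of reach is approached as far as the arm can. A call with a gripper value outside its range is refused whole. The fingers move at their own pace and stop on an object; FORCE is the grip in N (left out, the last holds). Time passes only in rows, so rows that repeat a pose let the fingers close. It gives the time, the measured TCP pose, the force, the opening and the grip force at its end, in the units of the state.
- r.state(): the state, without advancing time (a new reading comes with each control period).
- r.read_camera(name): name is "scene" or "top" or "wrist"; returns the picture (420x560x3 uint8, red, green, blue); there is no depth.
- r.camera_info(name): a dict with "intrinsics" (3x3 intrinsics, pixels), "rvec" (rotation vector, rad) and "tvec" (3), from world to camera coordinates, as OpenCV has them. Camera axes: x right, y down, z forward; pixel columns grow to the right and rows downward; lengths in m; the calibration is good to about 2 mm. A picture is of the moment at which its call begins: read the wrist's pose just before it. camera_info takes no time and is no camera call; for the wrist camera it gives the pose at the moment of the call.
- r.sign_off(): hands the job in; it is judged then, once.
The state is a dict: "time": time; "joint_pos": joint angles; "joint_velocities": joint speeds; "joint_efforts": joint torques, N m; "position": TCP position; "ee_rot": TCP orientation; "wrist_force": force on the tool from outside, world axes, zero at the start; "wrist_torque": the same for the moment, N m; "opening": opening from 0.0 (shut) to 1.0 (fully open); "finger_force": force on a finger pad.
Only numpy, scipy, OpenCV 4.12 (cv2) and the standard library are available. Lean on these libraries where they do the work, as an engineer would, in place of code of your own. Each camera call takes 0.05 s, during which the arm holds its last target. There are 200 camera calls.

## Working session

There is one attempt and no reset: what is moved stays moved. The work goes in short steps, Python scripts to look and compute and a shell command to move; the robot and the scene stay as the last step left them, time stands still between calls to the robot, and variables do not carry over. Pictures are saved under pics/ and viewed, at most 10 in all, crops included, and the job is handed in when it is done.

```bash
ls; mkdir -p pics; python3 - <<'E'
from cell import r
import cv2
for n in("scene","top"):
    im=r.read_camera(n); cv2.imwrite(f"pics/{n}0.png",im[:,:,::-1])
    i=r.camera_info(n); print(n,i)
s=r.state(); print(s)
E
```

```text
pics
scene {'intrinsics': array([[387.55687269,   0.        , 281.19013635],
       [  0.        , 387.55687269, 202.44713167],
       [  0.        ,   0.        ,   1.        ]]), 'rvec': array([ 0.6828067 ,  2.63950738, -1.10776907]), 'tvec': array([ 0.54280992, -0.03363697,  0.98638068])}
top {'intrinsics': array([[507.71352418,   0.        , 276.42701507],
       [  0.        , 507.71352418, 212.93675025],
       [  0.        ,   0.        ,   1.        ]]), 'rvec': array([ 2.14493064, -2.19007095,  0.11062685]), 'tvec': array([-0.10903786,  0.53523801,  1.26658307])}
{'time': 0.1, 'joint_pos': array([-1.26802243e+00,  2.76536427e-01,  1.50600230e+00, -1.49568844e-05,
        1.36070173e+00, -1.21006772e-01]), 'joint_velocities': array([-0.00019538, -0.00023728, -0.00152568, -0.0017109 ,  0.00027569,
       -0.00099908]), 'joint_efforts': array([ 8.50088800e-04, -4.17701697e+01, -2.46404368e+01, -1.85363087e-04,
        5.80194552e-03, -1.04991378e-05]), 'position': array([ 0.23637894, -0.52396308,  0.403925  ]), 'ee_rot': array([-3.06972722e+00, -6.60363076e-01,  2.57660917e-04]), 'wrist_force': array([-1.29362064,  0.00496995, -0.45302307]), 'wrist_torque': array([ 0.04102185,  0.00410233, -0.04389406]), 'finger_force': 0.0, 'opening': 1.000467529862426}
```

View pics/scene0.png

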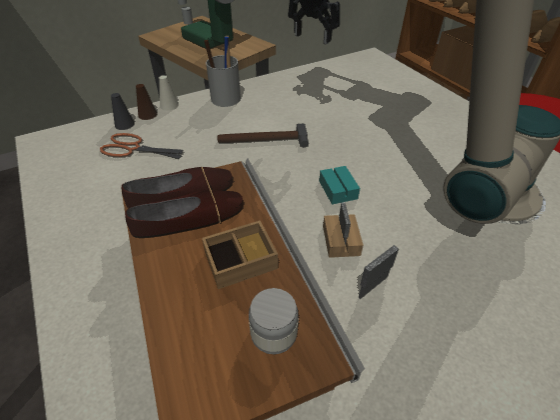

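View pics/top0.png

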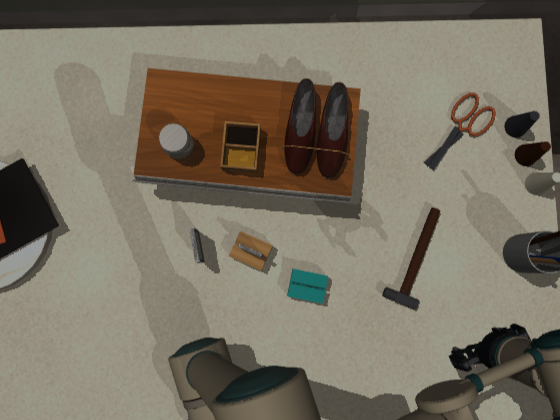

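The scene shows three candidates. A holder stands in the beech block (top 252,250; scene 344,222). A second grey holder stands free on the bench (top 197,245; scene 378,272). The turquoise block (top 309,286) is a look-alike. The holder in the beech kerf fits the description, and I'll confirm it in an enlarged crop. The shoes are at the right end of the rack, with toes near top (317,175).

```bash
python3 - <<'E'
import cv2,numpy as np
a=cv2.imread("pics/scene0.png")[190:305,310:410]; b=cv2.imread("pics/top0.png")[220:280,180:280]
a=cv2.resize(a,None,fx=4,fy=4,interpolation=cv2.INTER_CUBIC)
b=cv2.resize(b,None,fx=4,fy=4,interpolation=cv2.INTER_CUBIC)
o=np.zeros((460,800,3),np.uint8);o[:,:400]=a;o[:240,400:]=b
c=cv2.imread("pics/top0.png")[150:205,270:370]
o[240:460,400:]=cv2.resize(c,None,fx=4,fy=4,interpolation=cv2.INTER_CUBIC)
cv2.imwrite("pics/crop1.png",o)
E
cat > geo.py <<'E'
import cv2,numpy as np
from cell import r
def cam(n,info=None):
    i=info or r.camera_info(n);R=cv2.Rodrigues(np.array(i["rvec"]))[0];return np.array(i["intrinsics"]),R,np.array(i["tvec"])
def ray(n,u,v,z,info=None):
    K,R,t=cam(n,info);c=-R.T@t;d=R.T@np.linalg.inv(K)@[u,v,1];return c+d*(z-c[2])/d[2]
def proj(n,P,info=None):
    K,R,t=cam(n,info);p=(K@(R@np.atleast_2d(P).T+t[:,None]));return (p[:2]/p[2]).T
E
```

```text
(no output)
```

View pics/crop1.png

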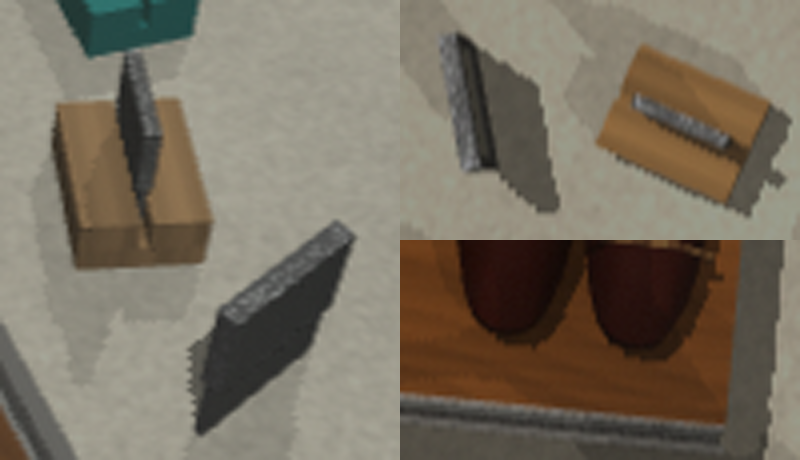

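The crop confirms it: the grey holder in the beech block (crop 680,120) is the smaller one, and the free-standing one (crop 465,105) is larger. Next I'll work out the positions.

```bash
python3 - <<'E'
from geo import *
T=lambda x,y:(180+(x-400)/4,220+y/4)
B=[ray("top",*T(*p),.036)[:2] for p in [(645,45),(770,102),(730,203),(600,143)]]
print("block",np.round(B,4),np.mean(B,0).round(4),[np.linalg.norm(B[i]-B[i-1]).round(4) for i in range(4)])
H=[ray("top",*T(*p),.088)[:2] for p in [(633,103),(729,144)]]
print("holder",np.round(H,4),np.mean(H,0),np.linalg.norm(H[1]-H[0]),np.degrees(np.arctan2(*(H[0]-H[1])[::-1])))
H2=[ray("top",*T(*p),.1)[:2] for p in [(452,36),(474,172)]];print("other len",np.linalg.norm(H2[1]-H2[0]))
R=[ray("top",*p,.1)[:2] for p in [(149,69),(360,89),(351.75,195.5),(137,177)]]
print("rack",np.round(R,4),[np.linalg.norm(R[i]-R[i-1]).round(4) for i in range(4)])
S=lambda x,y:(270+(x-400)/4,150+(y-240)/4)
for p in [(505,333),(637,350)]: print("toe",ray("top",*S(*p),.11)[:2])
# scene: same features
print("scene holder top ends",[ray("scene",310+x/4,190+y/4,.088)[:2].round(4) for x,y in [(130,55),(150,130)]])
for n in("rail lip end R","x"): pass
print("rail ends scene", ray("scene",247,161,.104)[:2], ray("scene",357,374,.104)[:2])
# start tool frame and wrist cam
s=r.state();Rt=cv2.Rodrigues(s["ee_rot"])[0];print(Rt.round(3))
K,Rc,t=cam("wrist");print(K.round(1),"cam in tool",(Rt.T@(-Rc.T@t-s["position"])).round(4),(Rt.T@Rc.T).round(3))
E
```

```text
block [[ 0.4874 -0.0305]
 [ 0.4498 -0.1086]
 [ 0.3873 -0.0823]
 [ 0.4264 -0.0014]] [ 0.4377 -0.0557] [np.float64(0.0676), np.float64(0.0867), np.float64(0.0679), np.float64(0.0899)]
holder [[ 0.4489 -0.0264]
 [ 0.4231 -0.0839]] [ 0.43597807 -0.05515064] 0.06302398343405977 65.78267189179776
other len 0.08244320279712727
rack [[ 0.8908  0.1883]
 [ 0.8283 -0.3327]
 [ 0.5638 -0.3028]
 [ 0.62    0.216 ]] [np.float64(0.2722), np.float64(0.5247), np.float64(0.2662), np.float64(0.5219)]
toe [ 0.61923308 -0.1698386 ]
toe [ 0.60720996 -0.24883915]
scene holder top ends [array([ 0.431 , -0.0756]), array([ 0.4537, -0.0265])]
rail ends scene [ 0.55340408 -0.2856013 ] [0.62603301 0.22946787]
[[ 0.912  0.411 -0.001]
 [ 0.411 -0.912  0.002]
 [ 0.    -0.002 -1.   ]]
[[351.7   0.  278.7]
 [  0.  351.7 211.5]
 [  0.    0.    1. ]] cam in tool [ 0.0824 -0.0004  0.0303] [[ 0.001 -0.948 -0.317]
 [ 1.     0.001  0.   ]
 [-0.    -0.317  0.948]]
```

```bash
python3 -m handwheel '[[1,2.0,-1.8,0,-3],[1,4.8,-4.4,0,-7],[1,8,-7.4,0,-11],[1,11,-10.2,0,-15],[1,14,-13,0,-20],[1,17,-15.7,0,-24],[1,20,-18.4,0,-28],[1,23,-21.2,0,-32],[1,26,-24,0,-37],[1,29,-26.7,0,-41.5]]' 70
cat >> geo.py <<'E'
def to(P,yaw_y=None):
    "shift in tool cm and turn to bring TCP to P with tool y at world angle yaw_y (deg)"
    s=r.state();R=cv2.Rodrigues(s["ee_rot"])[0]
    d=R.T@(np.array(P)-s["position"])*100
    a=None
    if yaw_y is not None:
        a=-((yaw_y-np.degrees(np.arctan2(R[1,1],R[0,1]))+90)%180-90)
    print("shift cm",d.round(2),"turn",a and round(a,2),"pos",s["position"].round(4),"tilt",np.degrees(np.arccos(-R[2,2])).round(2),"F",s["wrist_force"].round(2),"t",s["time"],"yawy",np.degrees(np.arctan2(R[1,1],R[0,1])).round(2), "op",s["opening"],s["finger_force"])
E
python3 -c "
from geo import *
to([.436,-.055,.34],-24.2)"
```

```text
time: 0.93
position: [0.391, -0.1594, 0.4045]
ee_rot: [-2.635, -1.711, 0.0]
wrist_force: [0.6, -0.1, 0.1]
opening: 1.003
finger_force: 0.0
shift cm [11.37 -0.13  6.46] turn 0.19 pos [ 0.391  -0.1594  0.4045] tilt 0.01 F [ 0.62 -0.09  0.08] t 0.9333 yawy -24.01 op 1.0025674253903378 0.0
```

```bash
python3 -m handwheel '[[1,3,0,1.5,0],[1,6.5,0,3.5,0],[1,9.5,-0.1,5.5,0.2],[1,11.4,-0.1,6.5,0.2],[1,11.4,-0.1,6.5,0.2],[1,11.4,-0.1,6.5,0.2]]'
python3 - <<'E'
from geo import *
import pickle
to([.436,-.055,.34],-24.2)
i=r.camera_info("wrist"); im=r.read_camera("wrist"); cv2.imwrite("pics/w1.png",im[:,:,::-1]); pickle.dump(i,open("w1.pkl","wb"))
s=r.state();R=cv2.Rodrigues(s["ee_rot"])[0]
print("axis@.088 px",proj("wrist",s["position"]+R[:,2]*(s["position"][2]-.088),i))
E
```

```text
time: 1.43
position: [0.4367, -0.0564, 0.339]
ee_rot: [-2.638, -1.704, 0.003]
wrist_force: [-0.1, -1.1, 0.4]
opening: 0.995
finger_force: 0.0
shift cm [ 0.1  -0.12 -0.1 ] turn -0.06 pos [ 0.4367 -0.0564  0.339 ] tilt 0.12 F [-0.09 -1.08  0.43] t 1.4333 yawy -24.26 op 0.9948497927191321 0.0
axis@.088 px [[279.46762815 224.6462259 ]]
```

View pics/w1.png

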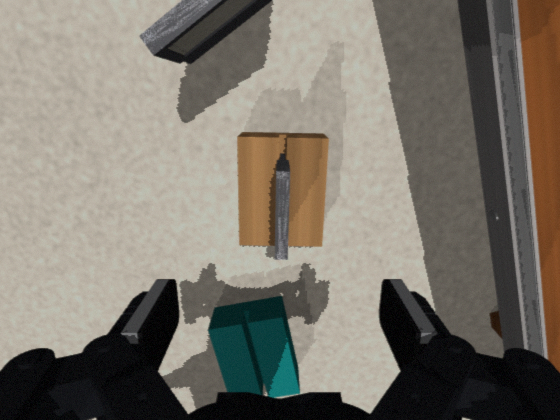

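The holder top face runs from (283,171) to (281,258) in the block (238–327, 135–246). It lines up with the fingers and the ticket side is to the left, towards the robot.

```bash
python3 - <<'E'
from geo import *
import pickle
i=pickle.load(open("w1.pkl","rb"))
a,b=[ray("wrist",*p,.088,i)[:2] for p in [(283.5,171),(281,258.5)]]
m=(a+b)/2;print("holder",a,b,m,np.linalg.norm(a-b),"y angle",np.degrees(np.arctan2(*(a-b)[::-1])))
B=[ray("wrist",*p,.036,i)[:2] for p in [(238,138),(328,138),(323,246),(240,246)]]
print("block",np.mean(B,0),[np.linalg.norm(B[k]-B[k-1]).round(4) for k in range(4)],"ang",[np.degrees(np.arctan2(*(B[p]-B[q])[::-1])).round(1) for p,q in((0,3),(1,2))])
to([*m,.222],-24.3)
# rack rail edge lines: outer lip edge
for p in [(460,0),(520,355),(483,0),(550,420)]: print("rail",p,ray("wrist",*p,.104,i)[:2])
E
```

```text
holder [ 0.4539912  -0.02514116] [ 0.42741444 -0.08066958] [ 0.44070282 -0.05290537] 0.06156078358699002 y angle 64.42350122563627
block [ 0.44120395 -0.05274234] [np.float64(0.09), np.float64(0.0688), np.float64(0.09), np.float64(0.0702)] ang [np.float64(64.8), np.float64(65.6)]
shift cm [ 0.56  0.18 11.77] turn -0.05 pos [ 0.4369 -0.0572  0.3397] tilt 0.05 F [ 0.03 -0.22  0.35] t 1.4833 yawy -24.35 op 0.9986142455056083 0.0
rail (460, 0) [0.57333372 0.02209536]
rail (520, 355) [ 0.55444225 -0.21191587]
rail (483, 0) [0.58402308 0.01728306]
rail (550, 420) [ 0.56250277 -0.28203255]
```

```bash
python3 -m handwheel '[[0.6,0.6,0.2,3,0.5],[0.6,0.6,0.2,6,0.5],[0.6,0.6,0.2,9,0.5],[0.6,0.6,0.2,11,0.5],[0.6,0.6,0.2,11.8,0.5],[0.6,0.6,0.2,11.8,0.5],[0.6,0.6,0.2,11.8,0.5]]' 70
python3 -c "
from geo import *
to([.4407,-.0529,.222],-24.9)"
```

```text
time: 2.07
position: [0.4417, -0.0535, 0.2225]
ee_rot: [2.648, 1.687, 0.001]
wrist_force: [0.5, -0.4, 0.6]
opening: 0.604
finger_force: 0.0
shift cm [ 0.01 -0.11  0.05] turn -0.09 pos [ 0.4417 -0.0535  0.2225] tilt 0.08 F [ 0.48 -0.41  0.63] t 2.0667 yawy -24.99 op 0.6038909767933124 0.0
```

```bash
python3 -m handwheel '[[0.3,0,0,0,0],[0,0,0,0,0],[0,0,0,0,0],[0,0,0,0,0],[0,0,0,0,0],[0,0,0,0,0],[0,0,0,0,0],[0,0,0,0,0]]' 70
```

```text
time: 2.73
position: [0.4412, -0.0525, 0.2228]
ee_rot: [2.648, 1.689, 0.001]
wrist_force: [-1.6, -0.3, 5.6]
opening: 0.096
finger_force: 68.3
```

```bash
python3 -m handwheel '[[0,0,0,-1,0],[0,0,0,-2.5,0],[0,0,0,-5,0],[0,0,0,-8,0],[0,0,0,-11,0],[0,0,0,-13,0],[0,0,0,-14,0],[0,0,0,-14,0],[0,0,0,-14,0]]' 70
python3 - <<'E'
from geo import *
# rack pose from top edges: rail front line estimates; yaw about -6.5
to([.56,-.19,.362],-6.5)
E
```

```text
time: 3.48
position: [0.441, -0.0524, 0.3622]
ee_rot: [2.647, 1.69, 0.002]
wrist_force: [0.0, 0.6, -1.7]
opening: 0.093
finger_force: 68.0
shift cm [-7.47 16.59  0.05] turn -18.4 pos [ 0.441  -0.0524  0.3622] tilt 0.09 F [ 0.01  0.62 -1.69] t 3.4833 yawy -24.9 op 0.09296334700374224 68.0299186706543
```

```bash
python3 -m handwheel '[[0,-0.7,1.4,0,-2],[0,-1.6,3.6,0,-4],[0,-2.9,6.3,0,-7],[0,-4.1,9,0,-10],[0,-5.3,11.7,0,-13],[0,-6.5,14.4,0,-16],[0,-7.2,16,0,-18],[0,-7.5,16.6,0,-18.4],[0,-7.5,16.6,0,-18.4],[0,-7.5,16.6,0,-18.4]]' 70
python3 - <<'E'
from geo import *
import pickle
to([.56,-.19,.362],-6.5)
i=r.camera_info("wrist"); im=r.read_camera("wrist"); j=r.read_camera("top")
cv2.imwrite("pics/w2.png",im[:,:,::-1]);cv2.imwrite("pics/t2.png",j[:,:,::-1]); pickle.dump(i,open("w2.pkl","wb"))
E
```

```text
time: 4.32
position: [0.5594, -0.1899, 0.3603]
ee_rot: [-2.342, -2.088, 0.002]
wrist_force: [0.4, 0.2, -0.4]
opening: 0.099
finger_force: 68.0
shift cm [-0.    0.07 -0.17] turn -0.07 pos [ 0.5594 -0.1899  0.3603] tilt 0.22 F [ 0.38  0.25 -0.4 ] t 4.3167 yawy -6.57 op 0.09874311952526708 68.04978132247925
```

View pics/w2.png

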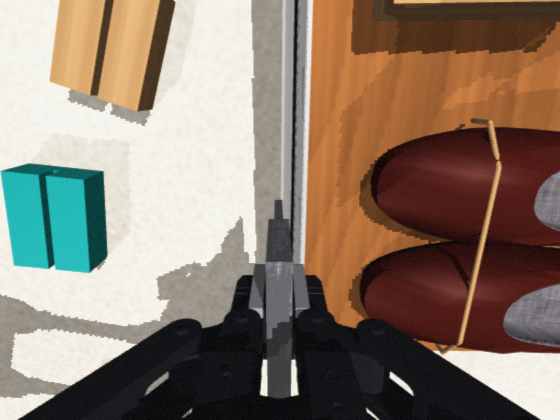

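The wrist view shows the rail running between columns 282 and 308. The toe tips are at (372,190) and (361,288), and the holder is upright in the grip with its tongue end at (279,201). I'll enlarge the rail and toe area to measure it.

```bash
python3 - <<'E'
import cv2,numpy as np
a=cv2.imread("pics/w2.png"); g=a.mean(2).astype(int)
for v in(20,100,180,): print(v,list(zip(range(270,320),g[v-2:v+3,270:320].mean(0).astype(int))))
c=cv2.resize(a[150:250,220:350],None,fx=6,fy=6,interpolation=cv2.INTER_CUBIC)
cv2.imwrite("pics/c2.png",c)
E
```

```text
20 [(270, np.int64(150)), (271, np.int64(146)), (272, np.int64(145)), (273, np.int64(147)), (274, np.int64(147)), (275, np.int64(148)), (276, np.int64(149)), (277, np.int64(147)), (278, np.int64(146)), (279, np.int64(148)), (280, np.int64(147)), (281, np.int64(150)), (282, np.int64(179)), (283, np.int64(198)), (284, np.int64(200)), (285, np.int64(182)), (286, np.int64(164)), (287, np.int64(160)), (288, np.int64(158)), (289, np.int64(157)), (290, np.int64(155)), (291, np.int64(156)), (292, np.int64(157)), (293, np.int64(146)), (294, np.int64(75)), (295, np.int64(20)), (296, np.int64(22)), (297, np.int64(65)), (298, np.int64(112)), (299, np.int64(135)), (300, np.int64(139)), (301, np.int64(136)), (302, np.int64(135)), (303, np.int64(136)), (304, np.int64(135)), (305, np.int64(135)), (306, np.int64(156)), (307, np.int64(179)), (308, np.int64(226)), (309, np.int64(235)), (310, np.int64(237)), (311, np.int64(234)), (312, np.int64(183)), (313, np.int64(138)), (314, np.int64(129)), (315, np.int64(128)), (316, np.int64(130)), (317, np.int64(132)), (318, np.int64(133)), (319, np.int64(133))]

[... 1502 characters left out ...]
 (288, np.int64(155)), (289, np.int64(155)), (290, np.int64(152)), (291, np.int64(79)), (292, np.int64(21)), (293, np.int64(24)), (294, np.int64(79)), (295, np.int64(111)), (296, np.int64(133)), (297, np.int64(140)), (298, np.int64(138)), (299, np.int64(139)), (300, np.int64(138)), (301, np.int64(141)), (302, np.int64(178)), (303, np.int64(201)), (304, np.int64(220)), (305, np.int64(224)), (306, np.int64(215)), (307, np.int64(159)), (308, np.int64(125)), (309, np.int64(120)), (310, np.int64(120)), (311, np.int64(122)), (312, np.int64(123)), (313, np.int64(124)), (314, np.int64(123)), (315, np.int64(121)), (316, np.int64(121)), (317, np.int64(122)), (318, np.int64(122)), (319, np.int64(122))]
```

View pics/c2.png

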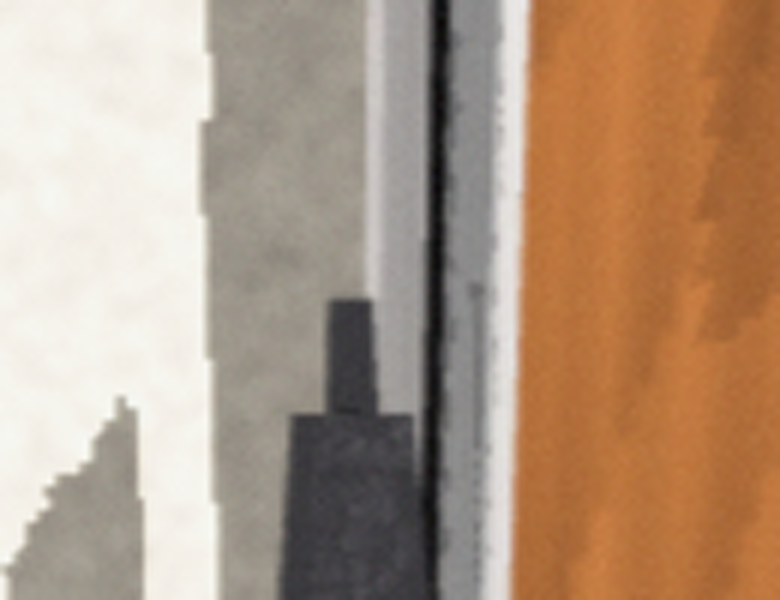

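```bash
python3 - <<'E'
from geo import *
import pickle
i=pickle.load(open("w2.pkl","rb"))
g=cv2.imread("pics/w2.png").astype(float)
vs=np.arange(5,196,5)
blue=g[:,:,0]
def edge(lo,hi,sgn):
    P=[]
    for v in vs:
        l=blue[v-2:v+3].mean(0); d=sgn*np.diff(l)
        c=lo(v);w=d[c-5:c+6].clip(0);k=np.argmax(w);kk=slice(max(k-1,0),k+2)
        P.append((c-5+(w[kk]*np.arange(11)[kk]).sum()/w[kk].sum()+.5,v))
    return np.array(P)
def fit(P,z):
    W=np.array([ray("wrist",u,v,z,i)[:2] for u,v in P]);c,=[np.median(W,0)]
    vx,vy,x,y=cv2.fitLine(W.astype(np.float32),cv2.DIST_HUBER,0,1e-4,1e-4).ravel()
    if vy<0: vx,vy=-vx,-vy
    print("line yaw",np.degrees(np.arctan2(-vx,vy)).round(2),"res",np.std((W-[x,y])@[vy,-vx]).round(5));return np.array([x,y]),np.array([vx,vy])
lin=lambda a,b:(lambda v:int(round(a+(b-a)*(v-20)/160)))
board=fit(edge(lin(312,307),0,-1),.1)
lip=fit(edge(lin(281.5,280),0,1),.104)
inner=fit(edge(lin(293.5,290.5),0,-1),.09)
p,d=board
n=np.array([d[1],-d[0]])
print("board normal",n,"lip outer ahead of board mm",((p-lip[0])@n*1e3).round(2),"inner dark edge(.09)",((p-inner[0])@n*1e3).round(2))
toes=[ray("wrist",*q,.115,i)[:2] for q in[(372,190),(361,288)]]
it=[(505,333),(637,350)]
tt=[ray("top",270+(x-400)/4,150+(y-240)/4,.115)[:2] for x,y in it]
print("toes wrist",toes,"top",tt)
for a in(toes,tt):
    m=np.mean(a,0);s=(m-p)@d;print("mid",m,"behind board",(m-p)@n,"-> target rail",p+d*s-n*.008)
s=r.state();R=cv2.Rodrigues(s["ee_rot"])[0];o=s["position"]
F=[]
for y in(.031,-.031):
  for dx in(-.002,.002):
    F.append(o+R[:,2]*.2068+R[:,0]*y+R[:,1]*dx)
print("pred foot px",proj("wrist",F,i).round(1).tolist(),"obs (274.8,199.7),(282,199.7)")
E
```

```text
line yaw -6.9 res 4e-05
line yaw -6.89 res 6e-05
line yaw -6.89 res 5e-05
board normal [ 0.9927577  -0.12013409] lip outer ahead of board mm 17.65 inner dark edge(.09) 10.36
toes wrist [array([ 0.62050042, -0.1716139 ]), array([ 0.61077035, -0.24125662])] top [array([ 0.6183201 , -0.16963433]), array([ 0.60634688, -0.24830702])]
mid [ 0.61563538 -0.20643526] behind board 0.03948926192102573 -> target rail [ 0.56849005 -0.20073018]
mid [ 0.61233349 -0.20897068] behind board 0.03651587049287638 -> target rail [ 0.56814002 -0.20362281]
pred foot px [[273.6, 197.1], [281.3, 197.1], [274.2, 300.8], [281.1, 300.8]] obs (274.8,199.7),(282,199.7)
```

```bash
python3 - <<'E'
from geo import *
g=cv2.imread("pics/top0.png").astype(int);b,gr,rd=g[...,0],g[...,1],g[...,2]
m=((rd<100)&(rd-gr<70)&(rd>gr*1.25)).astype(np.uint8)
m[:, :270]=0;m[:,360:]=0;m[:70]=0;m[183:]=0
m=cv2.morphologyEx(m,cv2.MORPH_OPEN,np.ones((3,3),np.uint8))
v,u=np.nonzero(m);P=np.array([ray("top",a,c,.115)[:2] for a,c in zip(u,v)])
n=np.array([.99276,-.12013]);d=np.array([.12013,.99276])
X,Y=P@n,P@d
for x in np.arange(X.min(),X.max(),.01):
    k=abs(X-x)<.003
    if k.sum()>3:
        y=np.sort(Y[k]);gap=np.argmax(np.diff(y));print(round(x,3),y[0].round(4),y[-1].round(4),"mid",((y[0]+y[-1])/2).round(4),"gap",y[gap].round(4),y[gap+1].round(4))
q=r.state();print("TCP rack y",q["position"][:2]@d,"board x",np.array([.56849,-.20073])@n+.008,"est y",np.array([.56849,-.20073])@d,np.array([.56814,-.20362])@d)
c=g.astype(np.uint8)[60:200,265:365];c[m[60:200,265:365]>0]=(255,255,0)
cv2.imwrite("pics/seg.png",cv2.resize(np.hstack([g.astype(np.uint8)[60:200,265:365],c]),None,fx=4,fy=4,interpolation=0))
E
```

```text
Traceback (most recent call last):
  File "geo.py", line 6, in ray
    K,R,t=cam(n,info);c=-R.T@t;d=R.T@np.linalg.inv(K)@[u,v,1];return c+d*(z-c[2])/d[2]
          ~~~^^^^^^^^
  File "geo.py", line 4, in cam
    i=info or r.camera_info(n);R=cv2.Rodrigues(np.array(i["rvec"]))[0];return np.array(i["intrinsics"]),R,np.array(i["tvec"])
              ~~~~~~~~~~~~~^^^
ValueError: time passes only in moves, steps and waits
```

Too many calibration queries. I'll cache the calibration instead.

```bash
python3 - <<'E'
from geo import *
I=r.camera_info("top")
g=cv2.imread("pics/top0.png").astype(int);b,gr,rd=g[...,0],g[...,1],g[...,2]
m=((rd<100)&(rd-gr<70)&(rd>gr*1.25)).astype(np.uint8)
m[:, :270]=0;m[:,360:]=0;m[:70]=0;m[183:]=0
m=cv2.morphologyEx(m,cv2.MORPH_OPEN,np.ones((3,3),np.uint8))
v,u=np.nonzero(m);P=np.array([ray("top",a,c,.115,I)[:2] for a,c in zip(u,v)])
n=np.array([.99276,-.12013]);d=np.array([.12013,.99276])
X,Y=P@n,P@d
for x in np.arange(X.min(),X.max(),.012):
    k=abs(X-x)<.003
    if k.sum()>3:
        y=np.sort(Y[k]);gap=np.argmax(np.diff(y));print(round(x,3),y[0].round(4),y[-1].round(4),"mid",((y[0]+y[-1])/2).round(4),"gap",y[gap].round(4),y[gap+1].round(4))
q=r.state();print("TCP rack y",q["position"][:2]@d,"board x",np.array([.56849,-.20073])@n+.008,"est y",np.array([.56849,-.20073])@d,np.array([.56814,-.20362])@d)
c=g.astype(np.uint8)[60:200,265:365].copy();c[m[60:200,265:365]>0]=(255,255,0)
cv2.imwrite("pics/seg.png",cv2.resize(np.hstack([g.astype(np.uint8)[60:200,265:365],c]),None,fx=4,fy=4,interpolation=0))
E
```

```text
0.607 -0.0623 -0.0335 mid -0.0479 gap -0.0408 -0.0385
0.619 -0.1836 -0.0322 mid -0.1079 gap -0.1622 -0.1598
0.631 -0.2281 -0.058 mid -0.143 gap -0.2138 -0.2045
0.643 -0.2275 -0.0708 mid -0.1492 gap -0.22 -0.2178
0.655 -0.2265 -0.0431 mid -0.1348 gap -0.0455 -0.0431
0.667 -0.2278 -0.0273 mid -0.1276 gap -0.2276 -0.2255
0.679 -0.2194 -0.0479 mid -0.1337 gap -0.2192 -0.2171
0.691 -0.2138 -0.0419 mid -0.1279 gap -0.0443 -0.0419
0.703 -0.2152 -0.0239 mid -0.1195 gap -0.2076 -0.2054
0.715 -0.2142 -0.0226 mid -0.1184 gap -0.2139 -0.2118
0.727 -0.2153 -0.0214 mid -0.1183 gap -0.1769 -0.1695
0.739 -0.2145 -0.023 mid -0.1187 gap -0.1924 -0.1564
0.751 -0.2158 -0.0362 mid -0.126 gap -0.1164 -0.0728
0.763 -0.2126 -0.0396 mid -0.1261 gap -0.2001 -0.1494
0.775 -0.2139 -0.0359 mid -0.1249 gap -0.1213 -0.068
0.787 -0.2153 -0.0374 mid -0.1263 gap -0.2028 -0.1472
0.799 -0.2143 -0.0385 mid -0.1264 gap -0.1214 -0.068
0.811 -0.2108 -0.0397 mid -0.1253 gap -0.2007 -0.1352
0.823 -0.2097 -0.1218 mid -0.1658 gap -0.1999 -0.1341
0.835 -0.2038 -0.0399 mid -0.1219 gap -0.199 -0.1526
0.847 -0.2224 -0.0387 mid -0.1305 gap -0.1171 -0.0758
TCP rack y -0.12078459963517803 board x 0.5964878273 est y -0.13098401109999996 -0.133895133
```

View pics/seg.png

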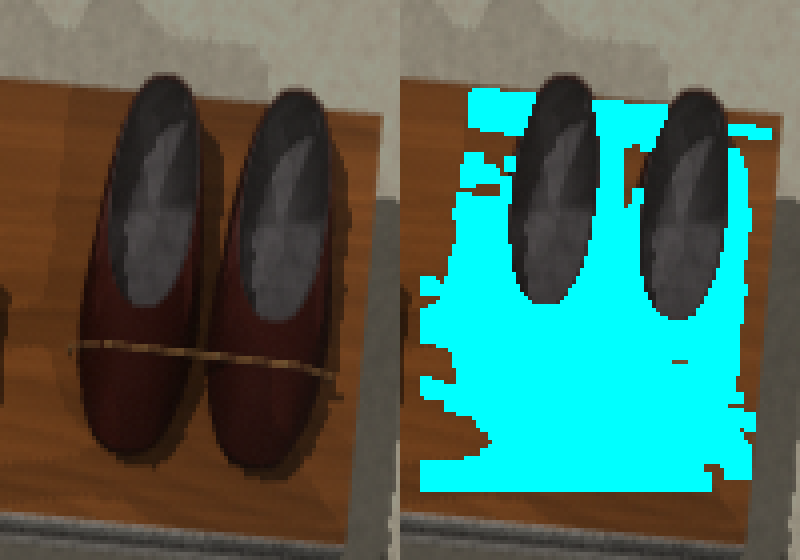

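The crop shows the shoes' outer edges at x=79 and 331, the gap centre near (202,360), toe tips at (130,455) and (257,468), and heels at (165,75) and (296,90). The colour mask failed, so I'll use these points.

```bash
python3 - <<'E'
from geo import *
import pickle
I=r.camera_info("top");J=pickle.load(open("w2.pkl","rb"))
n=np.array([.99276,-.12013]);d=np.array([.12013,.99276])
for z in(.105,.115,.125):
    f=lambda x,y:(lambda p:(round(p@n,4),round(p@d,4)))(ray("top",265+x/4+.0,60+y/4,z,I)[:2])
    w=lambda x,y:(lambda p:(round(p@n,4),round(p@d,4)))(ray("wrist",x,y,z,J)[:2])
    for nm,a,b in(("out",(79,350),(331,375)),("gap",(202,355),(202,355)),("toe",(130,455),(257,468)),("heel",(165,75),(296,90))):
        A,B=f(*a),f(*b);print(z,nm,A,B,"mid",round((A[1]+B[1])/2,4))
    for nm,a,b in(("toe",(372,190),(361,288)),("out",(520,127),(510,353))):
        A,B=w(*a),w(*b);print(z,"wrist",nm,A,B,"mid",round((A[1]+B[1])/2,4))
E
```

```text
0.105 out (np.float64(0.6964), np.float64(-0.0605)) (np.float64(0.6961), np.float64(-0.2139)) mid -0.1372
0.105 gap (np.float64(0.7007), np.float64(-0.135)) (np.float64(0.7007), np.float64(-0.135)) mid -0.135
0.105 toe (np.float64(0.6352), np.float64(-0.0974)) (np.float64(0.6348), np.float64(-0.1744)) mid -0.1359
0.105 heel (np.float64(0.8733), np.float64(-0.0963)) (np.float64(0.8718), np.float64(-0.1773)) mid -0.1368
0.105 wrist toe (np.float64(0.6393), np.float64(-0.0985)) (np.float64(0.638), np.float64(-0.172)) mid -0.1352
0.105 wrist out (np.float64(0.7279), np.float64(-0.0572)) (np.float64(0.7582), np.float64(-0.2284)) mid -0.1428
0.115 out (np.float64(0.694), np.float64(-0.0606)) (np.float64(0.6938), np.float64(-0.2128)) mid -0.1367
0.115 gap (np.float64(0.6983), np.float64(-0.1345)) (np.float64(0.6983), np.float64(-0.1345)) mid -0.1345
0.115 toe (np.float64(0.6333), np.float64(-0.0972)) (np.float64(0.633), np.float64(-0.1736)) mid -0.1354
0.115 heel (np.float64(0.8695), np.float64(-0.0961)) (np.float64(0.868), np.float64(-0.1765)) mid -0.1363
0.115 wrist toe (np.float64(0.6366), np.float64(-0.0958)) (np.float64(0.6353), np.float64(-0.1661)) mid -0.131
0.115 wrist out (np.float64(0.7212), np.float64(-0.0564)) (np.float64(0.7502), np.float64(-0.22)) mid -0.1382
0.125 out (np.float64(0.6917), np.float64(-0.0607)) (np.float64(0.6914), np.float64(-0.2116)) mid -0.1362
0.125 gap (np.float64(0.6959), np.float64(-0.134)) (np.float64(0.6959), np.float64(-0.134)) mid -0.134
0.125 toe (np.float64(0.6315), np.float64(-0.097)) (np.float64(0.6311), np.float64(-0.1727)) mid -0.1348
0.125 heel (np.float64(0.8657), np.float64(-0.0959)) (np.float64(0.8642), np.float64(-0.1756)) mid -0.1358
0.125 wrist toe (np.float64(0.6339), np.float64(-0.0932)) (np.float64(0.6327), np.float64(-0.1602)) mid -0.1267
0.125 wrist out (np.float64(0.7146), np.float64(-0.0556)) (np.float64(0.7422), np.float64(-0.2116)) mid -0.1336
```

```bash
python3 -c "
from geo import *
to([.5675,-.2041,.320],-6.9)"
```

```text
shift cm [-1.38  1.01  4.12] turn 0.39 pos [ 0.5591 -0.1893  0.3613] tilt 0.12 F [ 0.01 -0.05  0.68] t 4.4167 yawy -6.51 op 0.09793110783965993 68.04953813552856
```

```bash
python3 -m handwheel '[[0,-0.7,0.5,0,0.2],[0,-1.4,1,0,0.4],[0,-1.4,1,0.5,0.4],[0,-1.4,1,2,0.4],[0,-1.4,1,3.3,0.4],[0,-1.4,1,4,0.4],[0,-1.4,1,4,0.4],[0,-1.4,1,4,0.4]]' 70
python3 - <<'E'
from geo import *
import pickle
to([.5675,-.2041,.2848],-6.9)
i=r.camera_info("wrist"); im=r.read_camera("wrist"); cv2.imwrite("pics/w3f.png",im[:,:,::-1]); pickle.dump(i,open("w3.pkl","wb"))
cv2.imwrite("pics/w3.png",cv2.resize(im[100:240,210:350,::-1],None,fx=4,fy=4,interpolation=cv2.INTER_CUBIC))
E
```

```text
time: 5.08
position: [0.5685, -0.2055, 0.3214]
ee_rot: [-2.351, -2.083, 0.0]
wrist_force: [0.5, -0.2, -0.4]
opening: 0.096
finger_force: 68.1
shift cm [ 0.13 -0.11  3.66] turn -0.03 pos [ 0.5685 -0.2055  0.3214] tilt 0.04 F [ 0.48 -0.22 -0.35] t 5.0833 yawy -6.93 op 0.09615753898597547 68.06152582168579
```

View pics/w3.png

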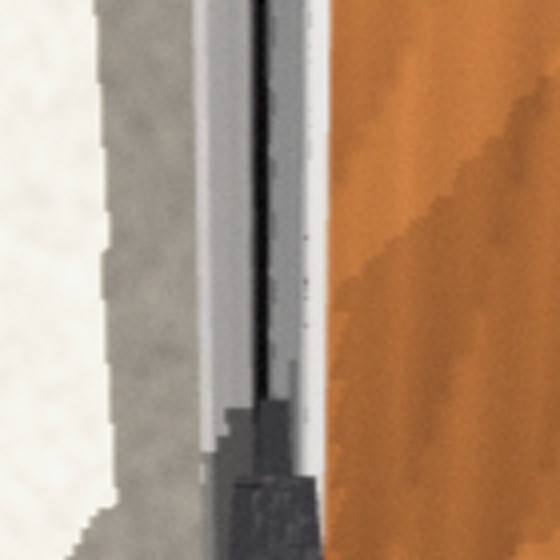

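```bash
python3 - <<'E'
from geo import *
import pickle
J=pickle.load(open("w3.pkl","rb"));W=pickle.load(open("w2.pkl","rb"))
n=np.array([.99276,-.12013]);d=np.array([.12013,.99276])
for u in(273.7,278.1,282.4):
    p=ray("wrist",u,199.6,.1146,J)[:2];print(u,"x",p@n,"y end",p@d)
for (u,v,z) in((210+327/4,135,.1),(210+195/4,135,.104),(210+252/4,135,.09)): print(v,z,ray("wrist",u,v,z,J)[:2]@n)
s=r.state()["position"][:2];print("tcp",s@n,s@d)
E
```

```text
273.7 x 0.5868612930349663 y end -0.10593054031494727
278.1 x 0.5891642373799566 y end -0.10592920690500615
282.4 x 0.5914148041696283 y end -0.10592790382178703
135 0.1 0.5964282567281551
135 0.104 0.5790232632369308
135 0.09 0.5862452986383848
tcp 0.5892604252083925 -0.13583978220658022
```

```bash
python3 -m handwheel '[[0,0.13,-0.09,0,0],[0,0.13,-0.09,0.3,0],[0,0.13,-0.09,0.7,0],[0,0.13,-0.09,1.1,0],[0,0.13,-0.09,1.4,0],[0,0.13,-0.09,1.7,0],[0,0.13,-0.09,1.9,0],[0,0.13,-0.09,2.1,0],[0,0.13,-0.09,2.3,0],[0,0.13,-0.09,2.4,0]]' 80
python3 -c "
from geo import *
to([.5674,-.204,.2848],-6.9)"
```

```text
time: 5.97
position: [0.5673, -0.2042, 0.2981]
ee_rot: [-2.351, -2.083, 0.001]
wrist_force: [-1.8, -0.8, 3.1]
opening: 0.095
finger_force: 79.1
shift cm [0.02 0.01 1.33] turn -0.01 pos [ 0.5673 -0.2042  0.2981] tilt 0.05 F [-1.82 -0.79  3.13] t 5.9667 yawy -6.91 op 0.09544113930734029 79.1004467010498
```

```bash
python3 -m handwheel '[[0,0,0,0.15,0],[0,0,0,0.3,0],[0,0,0,0.45,0],[0,0,0,0.6,0],[0,0,0,0.75,0],[0,0,0,0.85,0],[0,0,0,0.95,0],[0,0,0,1.0,0],[0,0,0,1.0,0]]' 80
```

```text
time: 6.72
position: [0.5675, -0.204, 0.2873]
ee_rot: [-2.351, -2.083, 0.001]
wrist_force: [-3.6, 0.1, 0.9]
opening: 0.096
finger_force: 79.1
```

```bash
python3 -m handwheel '[[0,0,0,0.05,0],[0,0,0,0.1,0],[0,0,0,0.15,0],[0,0,0,0.2,0],[0,0,0,0.2,0]]' 80
```

```text
time: 7.13
position: [0.5675, -0.204, 0.2855]
ee_rot: [-2.351, -2.083, 0.001]
wrist_force: [-3.6, 0.7, 1.0]
opening: 0.096
finger_force: 79.0
```

```bash
python3 -m handwheel '[[0,0,0,0.03,0],[0,0,0,0.06,0],[0,0,0,0.08,0],[0,0,0,0.1,0],[0,0,0,0.1,0],[0,0,0,0.1,0]]' 80
```

```text
time: 7.63
position: [0.5676, -0.2041, 0.2849]
ee_rot: [-2.351, -2.083, 0.0]
wrist_force: [-5.9, 0.6, 4.3]
opening: 0.091
finger_force: 79.4
```

```bash
python3 -m handwheel '[[0,0,0,0.02,0],[0,0,0,0.04,0],[0,0,0,0.05,0],[0,0,0,0.05,0],[0,0,0,0.05,0]]' 80
```

```text
time: 8.05
position: [0.5676, -0.204, 0.2849]
ee_rot: [2.351, 2.083, 0.0]
wrist_force: [-5.1, 0.9, 5.4]
opening: 0.096
finger_force: 79.7
```

```bash
python3 -m handwheel '[[0,0,0,0.03,0],[0,0,0,0.06,0],[0,0,0,0.1,0],[0,0,0,0.1,0],[0,0,0,0.1,0]]' 90
```

```text
time: 8.47
position: [0.5676, -0.204, 0.2849]
ee_rot: [2.351, 2.083, 0.0]
wrist_force: [-7.2, 2.0, 11.1]
opening: 0.092
finger_force: 88.2
```

```bash
python3 -m handwheel '[[0,0,0,0.02,0],[0,0,0,0.05,0],[0,0,0,0.05,0],[0,0,0,0.05,0]]' 90
```

```text
time: 8.8
position: [0.5675, -0.204, 0.2849]
ee_rot: [2.351, 2.083, 0.0]
wrist_force: [-7.8, 1.7, 13.5]
opening: 0.092
finger_force: 88.5
```

```bash
python3 -m handwheel '[[0,0,-0.03,0.02,0],[0,0,-0.06,0.05,0],[0,0,-0.08,0.1,0],[0,0,-0.08,0.1,0],[0,0,-0.08,0.1,0],[0,0,-0.08,0.1,0]]' 90
python3 - <<'E'
from geo import *
n=np.array([.99276,-.12013]);d=np.array([.12013,.99276])
s=r.state();print(s["position"][:2]@n,s["position"][:2]@d,s["position"],s["wrist_force"])
im=r.read_camera("scene");cv2.imwrite("pics/s4.png",cv2.resize(im[120:270,120:320,::-1],None,fx=4,fy=4,interpolation=cv2.INTER_CUBIC))
E
```

```text
time: 9.3
position: [0.5671, -0.2039, 0.2849]
ee_rot: [2.349, 2.082, 0.002]
wrist_force: [-7.5, 2.4, 16.5]
opening: 0.093
finger_force: 89.1
0.5875045186094722 -0.13429325650349958 [ 0.56711628 -0.20389715  0.28486291] [-7.53027864  2.44840255 16.52251689]
```

View pics/s4.png

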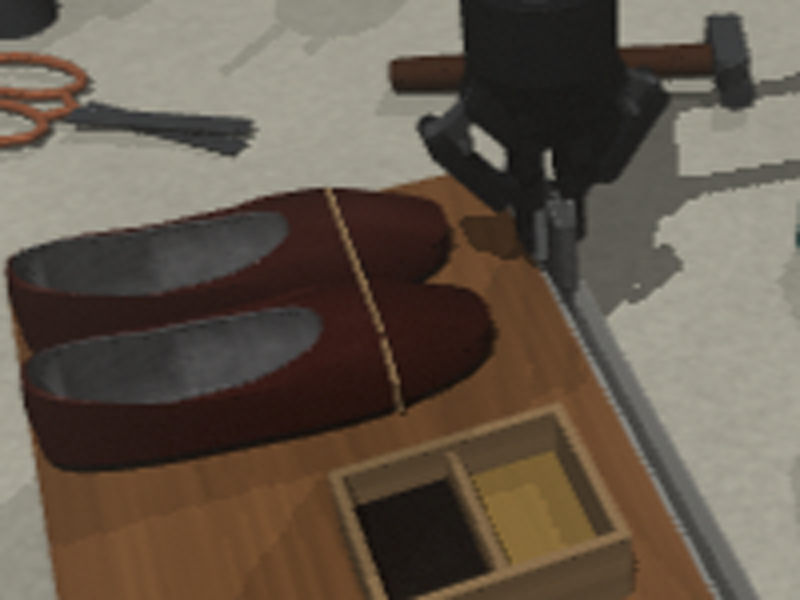

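The tongue is seated between the toes with its frame just above the lip, and the height matches a hard stop on the bed. I'll press slightly firmer, hold, and hand in.

```bash
python3 -m handwheel '[[0,0,0,0.04,0],[0,0,0,0.08,0],[0,0,0,0.08,0],[0,0,0,0.08,0],[0,0,0,0.08,0],[0,0,0,0.08,0]]' 90 && python3 -c "
from cell import r
s=r.state();print(s['position'],s['wrist_force'],s['finger_force']);print(r.sign_off())"
```

```text
time: 9.85
position: [0.5671, -0.2039, 0.2848]
ee_rot: [2.349, 2.081, 0.002]
wrist_force: [-8.4, 3.0, 21.5]
opening: 0.094
finger_force: 89.6
[ 0.5670609  -0.20387246  0.28482299] [-8.42698572  3.01850024 21.5453529 ] 89.63240146636963
the job is handed in; nothing more can be done
None
```

The job is handed in, though sign-off gave no verdict: the holder is down on the rail's bed in front of the shoes with the ticket facing the robot, centred by my measurements to within a few millimetres, and the gripper is still pressing it down with about 21 N.

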